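# Shingle the index plates on the registration tray

## Robot

A 6-joint arm with a two-finger parallel gripper is mounted at the origin on the work surface. World frame = base frame: x ahead of the robot, y to its left, z up, the work surface at z = 0. Lengths are in m, angles in degrees, forces in N, time in s.
With the tool pointing down it reaches from about 0.35 to 0.875 m from the base axis. Payload 4.2 kg.
Tool frame: the origin (TCP) lies midway between the tips of the shut fingers; the grasp point (between the pads) lies 19 mm behind it; y points along the fingers, z is the direction in which the jaws open and shut, and the axes are right-handed (so a half turn about y gives the same grasp; the last joint's range is limited). The gripper opens to 87 mm and grips with 3 to 60 N. Pads are 19 mm wide; open, the fingers measure 117 mm over their backs; the gripper's body (75 mm by 190 mm) begins 51 mm behind the grasp point.
Start: joints at [81.795, 22.042, 0.453, 0, -68.411, -14.817], TCP at [0.244, 0.575, 0.223] pointing down, gripper open.
Joint ranges: [-179.83, 179.83], [-69.29, 118.12], [-61.27, 80.66], [-181.25, 117.63], [-171.15, -9.14], [-177.46, 177.46]. Speed limits (degrees/s): [159.86, 159.86, 180, 180, 180, 180].

## Interface

Orientations are given as [roll, pitch, yaw] about the fixed x, y, z axes, in that order (R = Rz(yaw) Ry(pitch) Rx(roll)).
In Python, from workcell import env gives the robot as it stands. The module is installed in compiled form; this text tells all that it offers. Calls block until the motion is done:
- env.goto(position, orientation): joint-space move of the TCP to a pose.
- env.move_straight(position, rotation=None, rate=0.15, force_limit=None): straight line of the TCP; rotation=None keeps the orientation; rate is the mean speed in m/s. With force_limit (N) it stops when the force on the tool has changed by that much, and returns True; else False.
- env.set_joints(angles): joint-space move.
- env.gripper_to(opening, grasp_force=None): opening from 0.0 (shut) to 1.0 (fully open); grasp_force is the grip in N (None keeps the last); returns when the fingers have stopped.
- env.dwell(seconds).
- env.inverse_kinematics(position, orientation): joint angles nearest the present ones, or None.
- env.read_state(): the state.
- env.grab_frame(name): name is "scene" or "top"; returns a dict with "image" (400x640x3 uint8, blue, green, red), "fx", "fy", "cx", "cy" (pixels), "position" and "orientation" of the camera in the world. Camera axes: x right, y up, looking along -z (the intrinsics and any distortion apply to the point x, -y, -z); pixel columns grow to the right and rows downward; lengths in m; the calibration is good to about 2 mm. A picture is of the moment at which its call begins. There is no depth.
A pose or a line that the arm cannot do raises env.Unreachable and nothing moves.
- env.close_job(): hands the job in, once; it reports no verdict.
Trained networks look in a picture, given as the dict that the camera call returned (one of the last four; its "shot" number tells which), for a name from the list of things; names that differ only in an ending like _2 or _b are one class to them, and where a whole thing is asked for, a point or a joint stands for the part that bears it (a point fixed in the world has none). Each returns a list of dicts, best first, with "score" (0 to 1); they miss things now and then, are a little off and sometimes report something else, mostly with a low value. They report only what shows in the picture. A call takes as long as a camera call. They do not tell look-alikes from the thing itself.
- env.search_frame(picture, thing): "xyz" ([x, y, z] in m, in world coordinates, good to about 4 mm: the middle of the surface that is visible of it).
- env.trace(picture, thing): "mask" (400x640 bool, what is visible of it).
The state is a dict: "clock": time; "joint_positions": joint angles; "qvel": joint speeds; "joint_torque": joint torques, N m; "position": TCP position; "tool_rot": TCP orientation; "force": force on the tool from outside, world axes, zero at the start; "wrist_torque": the same for the moment, N m; "opening": opening from 0.0 (shut) to 1.0 (fully open).
Only numpy, scipy, OpenCV 4.12 (cv2) and the standard library are available. Lean on these libraries where they do the work, as an engineer would, in place of code of your own. Each camera call takes 0.05 s, during which the arm holds its last target. There are 200 camera calls.

## Task

Set up the index tray at the sample registration desk: bring the purple plate home against the head stop, square on the bed, then lay the blue plate and after it the yellow one as roof shingles, heads toward the stop and in line with the tray, each covering just the white foot of the plate before it, its head edge along that plate's colour line, and its own foot resting on the bed. Lay the plates down rather than dropping them, and leave the label roll, marker, tube rack and sanitiser bottle where they are.

Things in the scene. Friction and masses are not known exactly. Their poses are not given: they have to be found in the camera images.
- tray: Fixed tray: raised dark bed 36 mm wide (x), 250 long (y), top 20 mm above the table; beside it only flat grey cross feet near the ends, 90 mm wide, 4 high. Origin: under its middle, on the table; z up. +y (roughly the robot's left, within 0.3 rad) runs to the head end with its bright stop, 14 mm above the bed. Plates lie lengthwise on it, overhanging 9 mm each side.
- tray_stop (a point): Foot of the head stop's inner face: middle of the bed's width, on the bed's top (z of the bed top). Axes as the tray; the bed runs from here 250 mm toward -y.
- purple_plate: Purple index plate, rigid plastic, 54 mm wide (x), 100 mm long (y), 6 mm thick, about 45 g. The 62 mm at its head (+y end) are purple, the 38 mm at its foot white; they meet at the colour line. Origin: centre of the underside; z up through the plate. Starts on the tray, head toward the stop, 17 to 53 mm short of it.
- purple_plate_head (a point): Middle of the purple plate's head edge, on the underside (50 mm from the centre along +y).
- purple_plate_line (a point): Middle of the purple plate's colour line, on the upper face (12 mm from the centre along -y).
- blue_plate: Blue index plate, rigid plastic, 54 mm wide (x), 100 mm long (y), 6 mm thick, about 45 g. The 62 mm at its head (+y end) are blue, the 38 mm at its foot white; they meet at the colour line. Origin: centre of the underside; z up through the plate. Starts flat, head roughly to the robot's left (within 0.5 rad), on a fixed white foam pad 34 x 70 mm, 20 high, off either end of the tray.
- blue_plate_head (a point): Middle of the blue plate's head edge, on the underside (50 mm from the centre along +y).
- blue_plate_line (a point): Middle of the blue plate's colour line, on the upper face (12 mm from the centre along -y).
- yellow_plate: Yellow index plate, rigid plastic, 54 mm wide (x), 100 mm long (y), 6 mm thick, about 45 g. The 62 mm at its head (+y end) are yellow, the 38 mm at its foot white; they meet at the colour line. Origin: centre of the underside; z up through the plate. Starts flat, head roughly to the robot's left (within 0.5 rad), on a fixed white foam pad 34 x 70 mm, 20 high, off either end of the tray.
- yellow_plate_head (a point): Middle of the yellow plate's head edge, on the underside (50 mm from the centre along +y).
- yellow_plate_line (a point): Middle of the yellow plate's colour line, on the upper face (12 mm from the centre along -y).
- label_roll: Bystander: white roll of labels standing on its end, 84 mm diameter, 50 mm high, between robot and tray; origin under its centre.
- marker: Bystander: black marker pen lying flat, 125 x 13 mm, 16 mm high, beyond the tray; origin under its centre.
- tube_rack: Bystander: white foam rack of purple-capped tubes, 100 x 100 mm, 101 mm high, beyond the tray on the robot's left; origin under its centre.
- sanitiser: Bystander: white sanitiser bottle with blue cap, 60 mm diameter, 150 mm high, beyond the tray on the robot's right; origin under its centre.
Not all that is in view belongs to the job. Of the things that look like the purple_plate, the smaller one is meant. Several things have the shape of the yellow_plate; the one meant has the colours described above.

How it is judged (in metres and radians):
On the way, in this order (a step that is already met when the one before it is completed fails the run):
1. the purple plate lies flat and square on the bed, home against the head stop, released (y of purple_plate_head in the frame of tray_stop above -0.005 m and x of purple_plate_head in the frame of tray_stop between -0.008 and 0.008 m and angle between the x axis of purple_plate and the x axis of tray, either way round below 0.12 rad and angle between purple_plate's own z axis and vertical below 0.04 rad and z of purple_plate in the frame of tray below 0.024 m and linear speed of purple_plate below 0.02 m/s and contact force between purple_plate and the fingers below 0.05 N), for 0.2 s.
2. the blue plate is shingled onto the purple plate's white foot, its own foot on the bed, released (all of step 1 and horizontal distance between blue_plate_head and purple_plate_line below 0.01 m and z of blue_plate_head in the frame of purple_plate above 0.004 m and angle between blue_plate's own z axis and vertical between 0.05 and 0.15 rad and angle between the x axis of blue_plate and the x axis of tray, either way round below 0.12 rad and linear speed of blue_plate below 0.02 m/s and contact force between blue_plate and the fingers below 0.05 N), for 0.2 s.
At the end, for the whole second after the job is handed in: Purple flat, head within 5 mm of the stop, 8 mm of mid-bed; middle of blue's head edge within 10 mm of that of purple's colour line, yellow's likewise on blue's, each on top, sloping 0.05-0.15 rad down to the bed; all square to 0.12 rad, released, still (all of step 2 and horizontal distance between yellow_plate_head and blue_plate_line below 0.01 m and z of yellow_plate_head in the frame of blue_plate above 0.004 m and angle between yellow_plate's own z axis and vertical between 0.05 and 0.15 rad and angle between the x axis of yellow_plate and the x axis of tray, either way round below 0.12 rad and linear speed of yellow_plate below 0.02 m/s and contact force between yellow_plate and the fingers below 0.05 N); the robot touches nothing.
It fails at once if the purple plate is dropped (faster than 0.6 m/s while not held) (linear speed of purple_plate above 0.6 m/s and contact force between purple_plate and the fingers below 0.05 N).
It fails at once if the blue plate is dropped (faster than 0.6 m/s while not held) (linear speed of blue_plate above 0.6 m/s and contact force between blue_plate and the fingers below 0.05 N).
It fails at once if the yellow plate is dropped (faster than 0.6 m/s while not held) (linear speed of yellow_plate above 0.6 m/s and contact force between yellow_plate and the fingers below 0.05 N).
It fails at once if the label roll, marker, tube rack or sanitiser bottle is moved by more than 20 mm or toppled (distance of any of label_roll, marker, tube_rack, sanitiser from where it was at the start of the episode above 0.02 m or angle between any of label_roll, marker, tube_rack, sanitiser's own z axis and vertical above 0.3 rad).
It also fails if it takes over 58 s, if anything falls off the work surface, if the arm or the gripper's body presses on something with over 40 N, if the wrist force passes 120 N, or if a joint passes its speed limit or range.

## Working session

There is one attempt and no reset: what is moved stays moved. The work goes in short steps, each a Python script; the robot and the scene stay as the last script left them, time stands still between calls to the robot, and variables do not carry over. Pictures are saved under pics/ and viewed, about 8 in all and at most 12, crops included, and the job is handed in when it is done.

```bash
mkdir -p pics; ls; python3 - <<'E'
from workcell import env
import cv2, numpy as np
for n in ("scene","top"):
    p=env.grab_frame(n); cv2.imwrite(f"pics/{n}0.png",p["image"])
    print(n,{k:np.round(v,4).tolist() if not isinstance(v,str) else v for k,v in p.items() if k!="image"})
    for t in ["tray","tray_stop","purple_plate","purple_plate_head","purple_plate_line","blue_plate","blue_plate_head","blue_plate_line","yellow_plate","yellow_plate_head","yellow_plate_line","label_roll","marker","tube_rack","sanitiser"]:
        try: print(t,[(np.round(d["xyz"],3).tolist(),round(d["score"],2)) for d in env.search_frame(p,t)])
        except Exception as e: print(t,e)
s=env.read_state(); print(s)
E
```

```text
pics
scene {'fx': 454.6903, 'fy': 454.6903, 'cx': 319.4965, 'cy': 202.8014, 'position': [1.236, 0.5654, 0.8255], 'orientation': [48.5889, -1.0331, 134.9898], 'shot': 1}
tray [([0.581, -0.063, 0.019], 0.95)]
tray_stop [([0.589, -0.061, 0.02], 0.78)]
purple_plate [([0.578, 0.018, 0.022], 0.67), ([0.401, -0.128, 0.006], 0.65), ([0.583, -0.062, 0.021], 0.32)]
purple_plate_head [([0.4, -0.124, 0.01], 0.72), ([0.484, 0.291, 0.028], 0.24)]
purple_plate_line [([0.401, -0.122, 0.006], 0.75), ([0.575, 0.027, 0.028], 0.57), ([0.485, -0.312, 0.024], 0.57), ([0.487, 0.289, 0.023], 0.54)]
blue_plate [([0.485, 0.286, 0.026], 0.82)]
blue_plate_head [([0.481, 0.292, 0.021], 0.97)]
blue_plate_line [([0.574, 0.027, 0.027], 0.72), ([0.485, 0.293, 0.026], 0.61)]
yellow_plate [([0.487, -0.311, 0.026], 0.68), ([0.482, 0.292, 0.025], 0.62), ([0.506, -0.456, 0.004], 0.58)]
yellow_plate_head [([0.488, -0.314, 0.027], 0.71), ([0.507, -0.456, 0.004], 0.53)]
yellow_plate_line [([0.508, -0.46, 0.006], 0.89), ([0.486, -0.311, 0.024], 0.55), ([0.485, 0.285, 0.027], 0.44)]
label_roll [([0.41, 0.035, 0.042], 0.89)]
m
[... 1425 characters left out ...]
([0.737, -0.289, 0.102], 0.76)]
{'clock': 1.6, 'joint_positions': array([ 8.17951029e+01,  2.20416360e+01,  4.55411682e-01, -2.78983538e-04,
       -6.84103430e+01, -1.48167622e+01]), 'qvel': array([ 0.03963465, -0.03048864,  0.01751132, -0.03055931, -0.1104766 ,
        0.07137737]), 'joint_torque': array([ 2.88009642e-05, -3.90461648e+01,  1.87617606e+01,  4.22446623e+00,
        1.54996302e-02, -1.29605647e-05]), 'position': array([0.24439485, 0.57524063, 0.22256888]), 'tool_rot': array([-9.00032522e+01, -1.12862457e-03,  1.56978238e+02]), 'force': array([ 0.14051244, -0.20887629, -0.73049716]), 'wrist_torque': array([ 0.01631768, -0.06320109, -0.02072191]), 'opening': 0.9974157646400298}
```

View pics/top0.png

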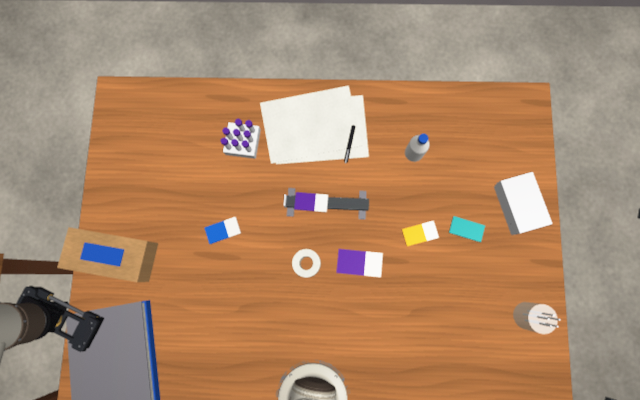

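View pics/scene0.png

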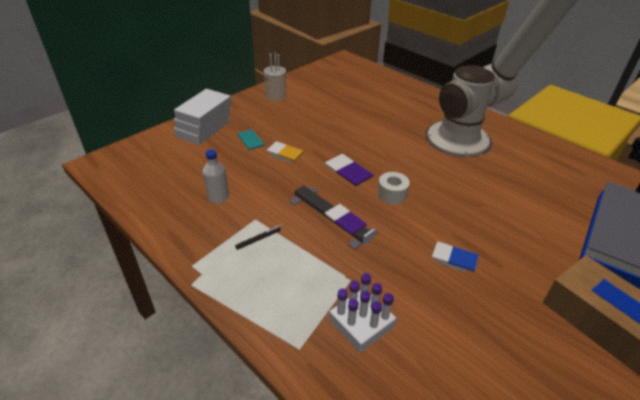

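Both pictures show the tray in the middle, top view cols 285–370, row ~203, with the head stop at the left (col ~288). The small purple plate is on the tray (cols 295–328). The large look-alike is at (360,263), blue at (222,230), yellow/white at (420,233), and a teal decoy at (467,229). Next I'll fit box models to colour masks in both views.

```bash
cat > h.py <<'E'
from workcell import env
import cv2, numpy as np
from scipy.spatial.transform import Rotation as Ro
from scipy.optimize import minimize
U=4
HSV={"purple":((125,90,40),(150,255,255)),"blue":((100,140,60),(122,255,255)),"yellow":((18,140,100),(35,255,255))}
def proj(p,P):
    q=Ro.from_euler('xyz',p["orientation"],degrees=True).inv().apply(np.asarray(P)-p["position"])
    return np.c_[p["cx"]+p["fx"]*q[:,0]/-q[:,2], p["cy"]+p["fy"]*-q[:,1]/-q[:,2]]
def back(p,uv,z):
    uv=np.atleast_2d(uv); d=np.c_[(uv[:,0]-p["cx"])/p["fx"],-(uv[:,1]-p["cy"])/p["fy"],-np.ones(len(uv))]
    d=Ro.from_euler('xyz',p["orientation"],degrees=True).apply(d); o=np.asarray(p["position"])
    return o+d*((z-o[2])/d[:,2])[:,None]
def box(v,x0,x1,y0,y1,z0,z1,tilt=0):
    """corners of a box in the frame (x,y,yaw) = v"""
    c=np.array([[x,y,z] for x in(x0,x1) for y in(y0,y1) for z in(0,z1-z0)],float)
    c=Ro.from_euler('x',tilt).apply(c)
    return Ro.from_euler('z',v[2]).apply(c)+[v[0],v[1],z0]
def up(im): return cv2.resize(im,None,fx=U,fy=U,interpolation=cv2.INTER_CUBIC)
def fill(shape,p,P):
    uv=proj(p,P)*U+(U-1)/2
    h=cv2.convexHull(uv.astype(np.float32))
    m=np.zeros(shape,np.uint8); cv2.fillConvexPoly(m,np.round(h*16).astype(np.int32),1,shift=4); return m
def plate_fit(p,col,v0,z0=.02,tilt=0,r=.09):
    """v0=(x,y,yaw) guess of the plate centre; fit of the coloured part in picture p"""
    big=up(p["image"]); m=cv2.inRange(cv2.cvtColor(big,cv2.COLOR_BGR2HSV),*HSV[col])>0
    roi=np.zeros(m.shape,np.uint8)
    c=(proj(p,[[v0[0],v0[1],z0]])[0]*U).astype(int); R=int(r*p["fx"]*U/np.linalg.norm(np.array(p["position"])-[v0[0],v0[1],z0]))
    cv2.circle(roi,tuple(map(int,c)),R,1,-1); m&=roi>0
    f=lambda v:(fill(m.shape,p,box(v,-.027,.027,-.012,.05,z0,z0+.006,tilt))!=m).sum()/m.sum()
    s=np.array([[0,0,0],[.008,0,0],[0,.008,0],[0,0,.15]])+v0
    q=minimize(f,v0,method="Nelder-Mead",options=dict(initial_simplex=s,xatol=1e-5,fatol=1e-5))
    return q.x,q.fun
E
python3 - <<'E'
from h import *
ps=[env.grab_frame(n) for n in("scene","top")]
G={"purple":(.579,.019,0),"blue":(.484,.287,-.3),"yellow":(.487,-.311,-.25)}
for p,n in zip(ps,("scene","top")):
    im=up(p["image"])
    for c,g in G.items():
        best=min((plate_fit(p,c,(g[0],g[1],a)) for a in(-.3,0,.3)),key=lambda t:t[1]); print(n,c,best[0].round(4),round(best[1],3))
        for b in ((-.012,.05),(-.05,-.012)):
            h=cv2.convexHull((proj(p,box(best[0],-.027,.027,*b,.02,.026))*U+1.5).astype(np.float32))
            cv2.polylines(im,[np.round(h).astype(int)],True,(0,255,0),1)
    # dark bed: 
    hsv=cv2.cvtColor(up(p["image"]),cv2.COLOR_BGR2HSV); m=(hsv[...,2]<85)&(hsv[...,1]<110)
    roi=np.zeros(m.shape,np.uint8); cv2.fillConvexPoly(roi,cv2.convexHull(np.round(proj(p,box((.579,-.05,0),-.045,.045,-.16,.16,.01,.011))*U).astype(np.int32)),1); m&=roi>0
    nl,l,st,_=cv2.connectedComponentsWithStats(m.astype(np.uint8)); k=1+st[1:,4].argmax()
    ys,xs=np.nonzero(l==k); P=back(p,np.c_[xs-1.5,ys-1.5]/U,.02)[:,:2]
    rc=cv2.minAreaRect(P.astype(np.float32)*1000); print(n,"bed",rc)
    c,_=cv2.findContours((l==k).astype(np.uint8),0,1); cv2.drawContours(im,c,-1,(0,0,255),1)
    u=(proj(p,[[.579,-.05,.02]])[0]*U).astype(int); h=[250,260][n=="top"]
    cv2.imwrite(f"pics/c_{n}.png",im[u[1]-h:u[1]+h,u[0]-380:u[0]+380])
E
```

```text
scene purple [ 0.5795  0.0217 -0.0405] 0.115
scene blue [0.4837 0.2878 0.3586] 0.23
scene yellow [ 0.4884 -0.3125  0.3346] 0.155
scene bed ((584.8828125, -22.632736206054688), (264.6050720214844, 57.87361145019531), 88.43209838867188)
top purple [ 0.5772  0.0198 -0.0849] 0.064
top blue [0.4852 0.2875 0.3819] 0.158
top yellow [ 0.4876 -0.3142  0.283 ] 0.057
top bed ((559.8173828125, -64.54301452636719), (58.60519790649414, 3.1202969551086426), 89.25810241699219)
```

```bash
python3 -c "
import cv2,numpy as np
a,b=[cv2.imread(f'pics/c_{n}.png') for n in('top','scene')]
print(a.shape,b.shape)
a=a[150:400,120:640]; b=b[60:410]
w=max(a.shape[1],b.shape[1]); o=np.zeros((a.shape[0]+b.shape[0],w,3),np.uint8); o[:a.shape[0],:a.shape[1]]=a; o[a.shape[0]:,:b.shape[1]]=b
cv2.imwrite('pics/c1.png',o)"
```

```text
(520, 760, 3) (500, 760, 3)
```

View pics/c1.png

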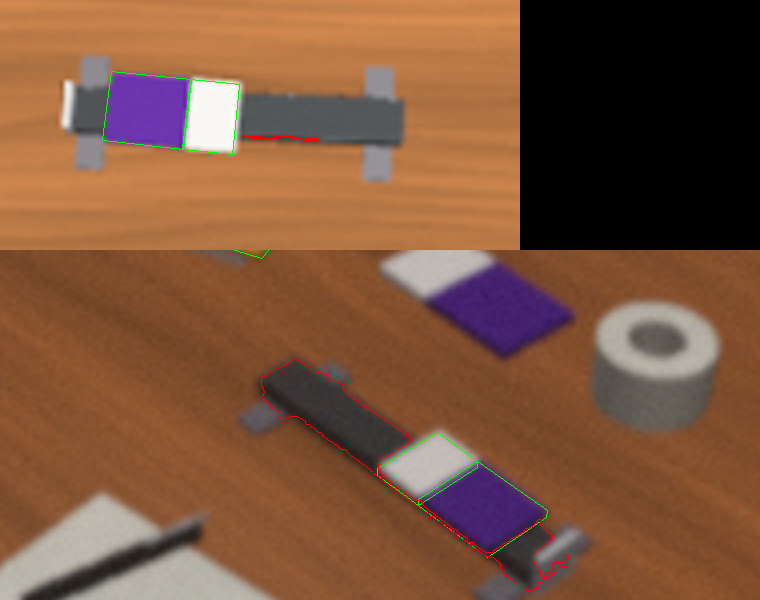

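The fits sit well on the plates. In the crop the bed runs from the stop at col ~73 to col ~402. Next is a model fit of the bed with the plate region masked out.

```bash
python3 - <<'E'
from h import *
ps=[env.grab_frame(n) for n in("scene","top")]
for p,n,vt,pl in zip(ps,("scene","top"),(75,112),((.5795,.0217,-.04),(.5772,.0198,-.085))):
    big=up(p["image"]); hsv=cv2.cvtColor(big,cv2.COLOR_BGR2HSV); m=(hsv[...,2]<vt)&(hsv[...,1]<115)
    ex=cv2.dilate(fill(m.shape,p,box(pl,-.027,.027,-.05,.05,.02,.026)),np.ones((9,9)))>0
    roi=fill(m.shape,p,box((.579,-.06,-.04),-.03,.03,-.15,.15,0,.02))>0
    roi&=~ex; m&=roi
    def f(v): return ((fill(m.shape,p,box(v,-.018,.018,-.125,.125,0,.02))>0)&roi!=m).sum()/m.sum()
    best=None
    for a in(-.1,0):
        v0=np.array((.579,-.06,a)); s=np.array([[0,0,0],[.008,0,0],[0,.01,0],[0,0,.08]])+v0
        q=minimize(f,v0,method="Nelder-Mead",options=dict(initial_simplex=s,xatol=1e-5,fatol=1e-5))
        if best is None or q.fun<best.fun: best=q
    v=best.x; print(n,v.round(4),round(best.fun,3),"stop",(v[:2]+.125*np.array([-np.sin(v[2]),np.cos(v[2])])).round(4))
    for P in (box(v,-.018,.018,-.125,.125,.0199,.02),box(v,-.018,.018,.125,.1251,.02,.034)):
        h=cv2.convexHull((proj(p,P)*U+1.5).astype(np.float32)); cv2.polylines(big,[np.round(h).astype(int)],True,(0,255,0),1)
    u=(proj(p,[[.579,-.05,.02]])[0]*U).astype(int)
    cv2.imwrite(f"pics/d_{n}.png",big[u[1]-150:u[1]+150,u[0]-300:u[0]+300])
a,b=[cv2.imread(f'pics/d_{n}.png') for n in('top','scene')]; cv2.imwrite("pics/d.png",np.vstack([a,b]))
E
```

```text
scene [ 0.5758 -0.028  -0.0174] 0.301 stop [0.578 0.097]
top [ 0.5767 -0.033  -0.0143] 0.103 stop [0.5785 0.092 ]
```

View pics/d.png

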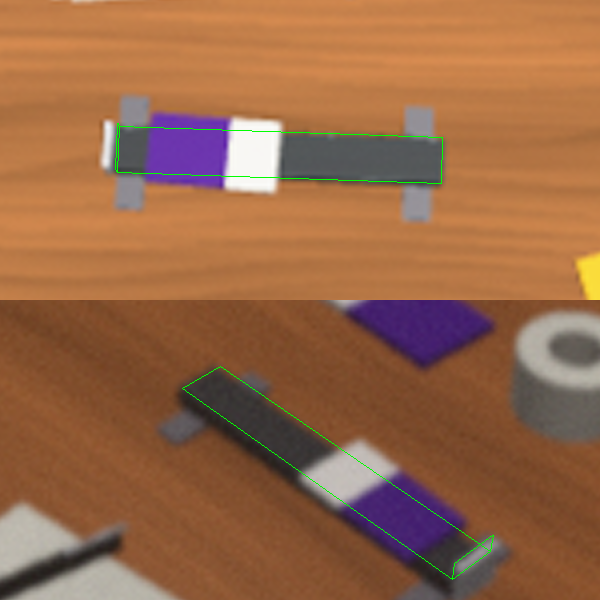

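The top and scene tray fits agree after correcting for the stop's height parallax: stop ≈ (0.578, 0.095) and yaw ≈ -0.015. Purple is ~24 mm short of it, which falls in the stated range. First I'll bring purple home.

```bash
cat >> h.py <<'E'
TRAY=np.array([.578,.095,-.0155])   # stop point, yaw
def plateT(x,y,z,yaw,tilt=0):
    T=np.eye(4); T[:3,:3]=(Ro.from_euler('z',yaw)*Ro.from_euler('x',tilt)).as_matrix(); T[:3,3]=x,y,z; return T
def rel(s,dy=0,back_=.017):
    """tool in the plate frame: jaws along plate x, TCP back_ below mid thickness"""
    T=np.eye(4); z=np.array([s,0,0]); y=np.array([0,0,-1]); T[:3,:3]=np.c_[np.cross(y,z),y,z]; T[:3,3]=0,dy,.003-back_; return T
def pose(T): return T[:3,3].tolist(), Ro.from_matrix(T[:3,:3]).as_euler('xyz',degrees=True).tolist()
def lift(T,dz): T=T.copy(); T[2,3]+=dz; return T
def st(tag):
    s=env.read_state(); print(tag,round(s["clock"],2),s["position"].round(4),s["tool_rot"].round(2),"F",s["force"].round(1),"op",round(s["opening"],3))
def line(T,rate=.15,fl=None):
    a,b=pose(T); return env.move_straight(a,b,rate=rate,force_limit=fl)
def grasp(P,R,hover=.13):
    G=P@R; env.goto(*pose(lift(G,hover))); line(G,.15); env.gripper_to(.3,grasp_force=15); st("grasped")
def measure(col,g,z0=.02,tilt=0):
    o=[]
    for n in("scene","top"):
        v,f=plate_fit(env.grab_frame(n),col,g,z0,tilt); print(n,col,v.round(4),round(f,3)); o.append(v)
    return np.mean(o,0)
def ongrid(v):
    """plate head in the stop's frame"""
    h=np.array([v[0]-.05*np.sin(v[2]),v[1]+.05*np.cos(v[2])])-TRAY[:2]; c,s=np.cos(TRAY[2]),np.sin(TRAY[2])
    return np.array([c*h[0]+s*h[1],-s*h[0]+c*h[1],v[2]-TRAY[2]]).round(4)
def at(dx,dy):
    c,s=np.cos(TRAY[2]),np.sin(TRAY[2]); return TRAY[0]+c*dx-s*dy,TRAY[1]+s*dx+c*dy
E
python3 - <<'E'
from h import *
P=plateT(.5785,.0207,.02,-.063)
for s in(1,-1):
    print(s,[None if (q:=env.inverse_kinematics(*pose(lift(plateT(*X),.13)@rel(s)))) is None else np.round(q,0) for X in((.5785,.0207,.02,-.063),(.4845,.2877,.02,.37),(.488,-.3133,.02,.31))])
s=1 if env.inverse_kinematics(*pose(P@rel(1))) is not None else -1
q={k:env.inverse_kinematics(*pose(P@rel(k))) for k in(1,-1)}
j=env.read_state()["joint_positions"]
s=min((k for k in q if q[k] is not None),key=lambda k:np.abs(q[k]-j).max()); print("s",s)
R=rel(s)
grasp(P,R)
x,y=at(0,-.054); line(lift(P@R,.002),.05); line(plateT(x,y,.022,TRAY[2])@R,.08)
st("short")
x,y=at(0,-.042); print(line(plateT(x,y,.022,TRAY[2])@R,.03,4)); st("stop")
p=env.read_state()["position"]; T=plateT(x,y,.0195,TRAY[2])@R; T[:2,3]=p[:2]
print(line(T,.02,4)); st("down")
env.gripper_to(.8); st("open")
line(lift(T,.1),.2)
E
```

```text
1 [array([ 18.,  22., -13.,   0., -55., 158.]), array([ 47.,  21., -15.,   0., -54., 154.]), array([ -17.,   22.,  -13.,   -0.,  -55., -146.])]
-1 [array([ 18.,  22., -13.,   0., -55., -22.]), array([ 47.,  21., -15.,   0., -54., -26.]), array([-17.,  22., -13.,   0., -55.,  34.])]
s -1
grasped 5.81 [0.5783 0.0207 0.0061] [-8.998e+01  1.000e-02  8.639e+01] F [-0.3  0.5  1.9] op 0.616
short 6.47 [0.5771 0.0418 0.008 ] [-90.    -0.    89.19] F [-0.4  0.5 -0.4] op 0.619
True
stop 6.81 [0.5767 0.0487 0.0076] [-8.990e+01  8.000e-02  8.909e+01] F [ 0.6 -0.9 -0.6] op 0.62
False
down 7.06 [0.577  0.0487 0.006 ] [-90.03  -0.    89.12] F [-1.6  0.1  5.6] op 0.623
open 7.67 [0.5767 0.0487 0.0054] [-89.99   0.    89.11] F [-0.3 -0.5 -0.4] op 0.799
```

```bash
python3 - <<'E'
from h import *
env.goto(*pose(lift(plateT(.4845,.2877,.02,.37)@rel(-1,-.008),.16)))
p=env.grab_frame("top"); cv2.imwrite("pics/after1.png",up(p["image"])[620:1000,800:1600])
v=measure("purple",np.array((.577,.0485,-.015))); print(v,ongrid(v)); st("")
E
```

```text
scene purple [ 0.5786  0.0491 -0.007 ] 0.25
top purple [ 0.5785  0.0474 -0.0095] 0.081
[ 0.57853528  0.04824514 -0.00825183] [0.0009 0.0033 0.0072]
 9.47 [0.4878 0.2788 0.1653] [-8.9920e+01  4.0000e-02  1.1106e+02] F [-0.3 -0.8  0.8] op 0.798
```

View pics/after1.png

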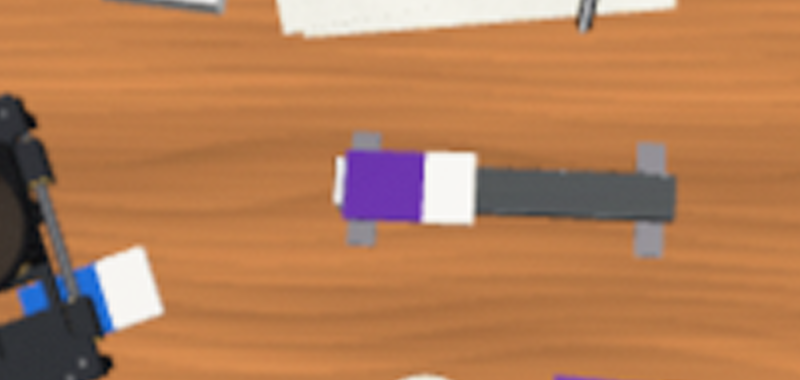

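Purple lies flush against the stop, head edge at col ~344 next to the bright strip, and centred on the bed. Both cameras agree with the tool position. Now the blue plate.

```bash
cat >> h.py <<'E'
PUR=np.array([.5772,.0485,-.0157]); TH=.097
def shingle(P,R,k,ref=PUR,dy=0):
    """lay the held plate k (1,2) pitches down the tray from the purple plate"""
    d=-.012-.05*np.cos(TH)-(k-1)*.0619+dy
    x,y=ref[0]-d*np.sin(ref[2]),ref[1]+d*np.cos(ref[2])
    T=plateT(x,y,.02+.05*np.sin(TH),ref[2],TH)@R
    line(lift(P@R,.10),.2); env.goto(*pose(lift(T,.06))); line(lift(T,.006),.12); st("above")
    print("contact",line(lift(T,-.0015),.015,3)); st("laid")
    env.gripper_to(.75); st("open"); line(lift(T,.1),.2)
E
python3 - <<'E'
from h import *
R=rel(-1,-.008); P=plateT(.4845,.2877,.02,.37)
grasp(P,R,.1); shingle(P,R,1)
env.goto(*pose(lift(plateT(.488,-.3133,.02,.31)@R,.16)))
for n in("scene","top"):
    p=env.grab_frame(n); u=(proj(p,[[.577,.0,.02]])[0]*U).astype(int)
    cv2.imwrite(f"pics/b_{n}.png",up(p["image"])[u[1]-180:u[1]+180,u[0]-280:u[0]+280])
cv2.imwrite("pics/b.png",np.vstack([cv2.imread(f"pics/b_{n}.png")[50:310] for n in("scene","top")]))
v=measure("purple",np.array((.577,.0485,-.015))); print(ongrid(v))
b=measure("blue",np.array((.5775,-.0135,-.015)),.0248,TH); 
print("purple",v,"blue",b,"head-line",v[1]-.012-b[1]-.0498)
E
```

```text
grasped 11.09 [0.4876 0.2805 0.0068] [-9.0050e+01 -2.0000e-02  1.1121e+02] F [-1.8  0.6  5.3] op 0.615
above 13.55 [ 0.5766 -0.0193  0.0165] [-90.04  -5.54  89.19] F [-0.1  0.5 -0.2] op 0.617
contact True
laid 13.98 [ 0.5765 -0.0198  0.0108] [-90.06  -5.57  89.11] F [0.2 0.2 4.2] op 0.616
open 14.53 [ 0.5756 -0.0198  0.0096] [-89.93  -5.56  89.08] F [-0.2 -0.2  0.2] op 0.745
scene purple [0.579  0.0471 0.0046] 0.181
top purple [0.5788 0.0493 0.012 ] 0.118
[0.0004 0.0032 0.0238]
scene blue [ 0.5767 -0.0129 -0.064 ] 0.275
top blue [ 0.5786 -0.0118  0.0338] 0.088
purple [0.57890068 0.04821898 0.00832163] blue [ 0.57763545 -0.01233732 -0.01508647] head-line -0.001243693971461693
```

View pics/b.png

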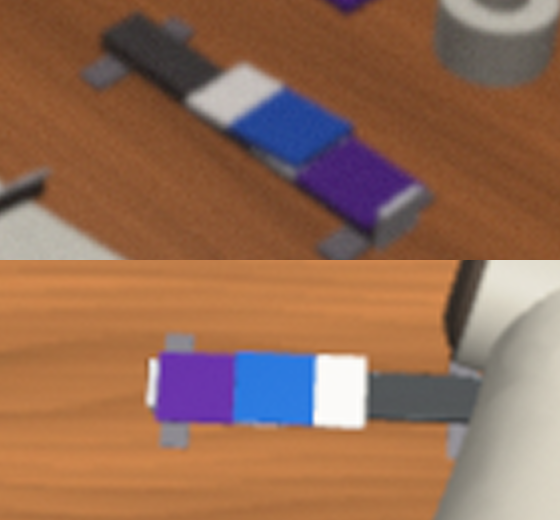

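In the top crop the purple/blue edge (col ~235) lies on the colour line, with no purple-side white showing. Blue's foot is on the bed. Head-to-line is about 1 mm by the cameras. Now yellow.

```bash
python3 - <<'E'
from h import *
R=rel(-1,-.008); P=plateT(.488,-.3133,.02,.31)
grasp(P,R,.1); shingle(P,R,2)
env.goto(*pose(lift(plateT(.4845,.2877,.02,.37)@R,.2)))
for n in("scene","top"):
    p=env.grab_frame(n); u=(proj(p,[[.577,-.03,.02]])[0]*U).astype(int)
    cv2.imwrite(f"pics/y_{n}.png",up(p["image"])[u[1]-180:u[1]+180,u[0]-280:u[0]+280])
cv2.imwrite("pics/y.png",np.vstack([cv2.imread(f"pics/y_{n}.png")[50:310] for n in("scene","top")]))
v=measure("purple",np.array((.577,.0485,-.015)))
b=measure("blue",np.array((.5775,-.0135,-.015)),.0248,TH); y=measure("yellow",np.array((.5765,-.075,-.015)),.0248,TH)
print("head-line",v[1]-.012-b[1]-.0498,b[1]-.0125-y[1]-.0498); st("")
E
```

```text
grasped 18.25 [ 0.491  -0.3212  0.0071] [-9.0060e+01  7.0000e-02  1.0778e+02] F [-2.4  1.   5.4] op 0.618
above 20.5 [ 0.5755 -0.0824  0.0164] [-90.04  -5.54  89.07] F [ 0.4  0.2 -0.4] op 0.619
contact True
laid 20.93 [ 0.5756 -0.0817  0.011 ] [-90.07  -5.56  89.12] F [-0.2 -0.1  3.7] op 0.62
open 21.48 [ 0.5746 -0.0818  0.0098] [-89.94  -5.57  89.07] F [-0.4  1.5  0. ] op 0.754
scene purple [0.579  0.0471 0.0038] 0.183
top purple [ 0.5785  0.0474 -0.0098] 0.121
scene blue [ 0.5774 -0.0135 -0.0311] 0.259
top blue [ 0.5786 -0.0118  0.0338] 0.095
scene yellow [ 0.5764 -0.073  -0.0026] 0.175
top yellow [ 0.5766 -0.0746 -0.0374] 0.086
head-line -0.0018371740992352559 -0.0011874499159942528
 23.97 [0.4876 0.2799 0.2059] [-89.99   0.   111.16] F [0.2 0.7 0.8] op 0.749
```

View pics/y.png

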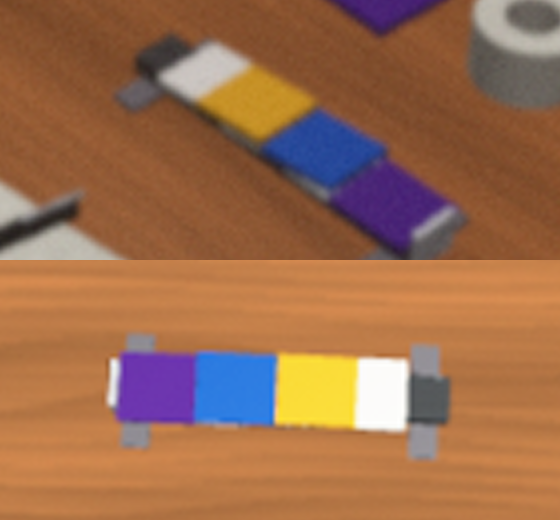

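The picture shows purple against the stop (col ~118), then the blue head edge (col ~195) and yellow head edge (col ~275) on the colour lines. All three are in line, with yellow's white foot on the bed. The arm is clear, so I'm handing in.

```bash
python3 - <<'E'
from h import *
p=env.grab_frame("top")
for t in("label_roll","marker","tube_rack","sanitiser"):
    d=env.search_frame(p,t); print(t,d and d[0]["xyz"])
env.close_job(); st("done")
E
```

```text
label_roll [0.3892, 0.0285, 0.0501]
marker [0.5765, -0.0716, 0.0284]
tube_rack [0.7639, 0.2451, 0.0361]
sanitiser [0.7341, -0.29, 0.1005]
the job is handed in; nothing more can be done
the job is handed in; nothing more can be done
```

The job is handed in with all three plates laid, at about 24 s of the 58 s on the robot's clock. The interface gives no verdict.

**What I did:**
- **Purple:** I gripped it across its width, squared it, pushed it to the stop until contact, lowered it and released it.
- **Blue and yellow:** I took each from its pad, tilted it 0.097 rad, lowered it until contact (about 4 N) and released it.

**Last checks:**
- **Purple:** It looks flush with the stop. Both cameras put it about 1 mm from mid-bed, and its yaw is within about 0.02 rad of the tray's.
- **Blue and yellow:** Their head edges are about 2 mm and 1 mm from the colour lines. The mean yaws are within 0.02 rad of the tray's.
- **Slope:** I did not measure it directly. The plates were laid at the tilt the geometry gives, and the pictures show them resting that way.
- **Bystanders:** The label roll, tube rack and sanitiser were found within 4 mm of where they started.

**What disagreed:**
- **Yaw and tray fits:** Single-camera yaw readings differed by up to about 0.065 rad. The first tray fits put the stop about 1 to 6 mm short of where contact found it, so I placed the plates from the contact position.
- **Marker:** The final network hit for the marker was false, because it landed on the yellow plate. Its position was therefore not confirmed by number at the end, but the arm never went near it.

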